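# Load the bench tape dispenser

### The arm

A 7-joint arm with a two-finger parallel gripper is mounted at the origin on the work surface. World frame = base frame: x ahead of the robot, y to its left, z up, the work surface at z = 0. Lengths are in m, angles in rad, forces in N, time in s.
With the tool pointing down it reaches from about 0.425 to 0.875 m from the base axis. Payload 8.4 kg.
Tool frame: the origin (TCP) lies midway between the tips of the shut fingers; the grasp point (between the pads) lies 19 mm behind it; z points along the fingers, y is the direction in which the jaws open and shut (so a half turn about z gives the same grasp; the last joint's range is limited). The gripper opens to 85 mm and grips with 20 to 120 N. Pads are 22 mm wide; open, the fingers measure 114 mm over their backs; the gripper's body (76 mm by 85 mm) begins 54 mm behind the grasp point. The pads swing forward as they close: fully open they stand 13 mm farther back than shut.
Start: joints at [1.081, 0.333, 0.04, 1.465, -0.013, 1.343, -0.059], TCP at [0.248, -0.601, 0.231] pointing down, gripper open.
Joint ranges: [-2.58, 2.58], [-0.38, 2.09], [-1.3, 1.39], [0.25, 2.4], [-1.5, 4.64], [0.08, 2.09], [-2.65, 2.65]. Speed limits (rad/s): [2.22, 2.22, 2.79, 2.79, 3.14, 3.14, 3.14].

### API

Orientations are given as [roll, pitch, yaw] about the fixed x, y, z axes, in that order (R = Rz(yaw) Ry(pitch) Rx(roll)).
In Python, from station import get_state, get_image, hand_in, trace, mark_of gives the robot as it stands.
- The arm moves only by the shell command python3 -m inch 'ROWS' [FORCE]. ROWS is JSON, one flat list of numbers, 5 for each row, row after row: the finger opening in mm, from 0 to 85.4, then the shift along the tool's x, y, z in units of 25 mm (1.0 is 25 mm), then the turn about the tool's z in degrees. A call has 1 to 12 rows; each row is the pose to reach, as a shift and turn from the pose measured when the call began, along the tool's axes at that moment; what a row does not reach only later rows make up. A row lasts 1/8 s, in which the tool goes at most 62.5 mm and 10.7 degrees, less where a joint would pass 70% of its speed; a pose out of reach is approached as far as the arm can. A call with a gripper value outside its range is refused whole. The fingers move at their own pace and stop on an object; FORCE is the grip in N (left out, the last holds). Time passes only in rows, so rows that repeat a pose let the fingers close. It gives the time, the measured TCP pose, the force and the opening at its end, in the units of the state.
- get_state(): the state, without advancing time (a new reading comes with each control period).
- get_image(name): name is "scene" or "top"; returns a dict with "color" (400x640x3 uint8, red, green, blue), "z_map" (400x640 float32, m along the optical axis (not along the pixel's ray), 0 where there is no reading), "vfov" (degrees; the focal length in pixels is half the picture's height over the tangent of half this angle, whatever the lens; pixels are square), "cx", "cy" (the principal point, pixels), "k1" (the pictures are not rectified: a ray, as slopes to the right and down, at radius r is drawn at 1 + k1 r^2 times it, then the intrinsics apply), "world_from_camera" (4x4, takes a point from camera to world coordinates). Camera axes: x right, y up, looking along -z (the intrinsics and any distortion apply to the point x, -y, -z); pixel columns grow to the right and rows downward; lengths in m; the calibration is good to about 2 mm. A picture is of the moment at which its call begins.
- hand_in(): hands the job in, once; it reports no verdict.
Trained networks look in the newest picture that a camera, given by its name, has taken for a name from the list of things; names that differ only in an ending like _2 or _b are one class to them, and where a whole thing is asked for, a point or a joint stands for the part that bears it (a point fixed in the world has none). Each returns a list of dicts, best first, with "score" (0 to 1); they miss things now and then, are a little off and sometimes report something else, mostly with a low value. They report only what shows in the picture. A call takes as long as a camera call. They do not tell look-alikes from the thing itself.
- trace(camera, target): "region" (400x640 bool, what is visible of it).
- mark_of(camera, target): "point" ([x, y, z] in m, in the coordinates of the camera as it stood for that picture, good to about 4 mm: a listed point, or the origin of a listed thing).
The state is a dict: "clock": time; "joints": joint angles; "qvel": joint speeds; "joint_torque": joint torques, N m; "eef_pos": TCP position; "tcp_rot": TCP orientation; "ft_force": force on the tool from outside, world axes, zero at the start; "torque": the same for the moment, N m; "finger_gap": finger opening in m.
Only numpy, scipy, OpenCV 4.12 (cv2) and the standard library are available. Lean on these libraries where they do the work, as an engineer would, in place of code of your own. Each camera call takes 0.05 s, during which the arm holds its last target. There are 200 camera calls.

### The job

Load the tape dispenser from the rack: thread the wide roll onto the spindle first and press it home against the black disc of the brake at the spindle's root, then thread the narrow roll on and press it home against the wide one, then push the end cap on until it presses against the narrow roll, so that the whole stack sits with no gaps. Press only until you feel each part come home, never hard, because side force makes a tape roll telescope; let go of everything and leave the other things on the counter where they are.

Things in the scene. Friction and masses are not known exactly. Their poses are not given: they have to be found in the camera images.
- dispenser: Grey tape dispenser, screwed down: foot 160 x 135 x 14 mm, side plate 6 mm thick with a round head up to 115 mm high, serrated cutter along its front (74 mm to the -x side of the spindle, under 55 mm high). A level steel spindle sticks out of the plate along +y, its axis 85 mm above the counter. Origin: on the counter under the spindle axis, below the brake; z up. Turned up to 0.3 rad.
- brake: Tension brake at the spindle's root: steel hub with a black pressure disc 52 mm across, the stop for the first roll. The disc's face stands 0 to 12 mm out from this origin, anew each time and not reported; sprung, it gives 2 mm under 2 to 14 N, then is rigid. Origin: on the spindle axis; y points out along it, z up. The spindle is 22 mm thick, its tip 82 mm from here, chamfered to 17 mm.
- spindle_tip (a point): Centre of the spindle's free end. At 19, 47.5 and 71 mm from the brake's origin the spindle carries pairs of bowed springs (above and below, 20 mm long, 3 mm proud) that grip a bore: a part meets 8 to 15 N when it rides onto a pair, then has 4 to 7 N of drag per pair inside it, and stays where it is left. When it comes up against its neighbour the push rises above that.
- rack: Low rack fixed to the counter: clear foot 100 x 220 x 5 mm, two level steel rods (8 mm thick, 26 mm apart, axes 14 mm high) along y, clear end plates 70 mm wide, 27 mm high. The two rolls and the cap lie on the rods in a row, in any order, axes along the rods, about 66 mm from centre to centre. Origin: on the counter under its centre. Turned up to 0.25 rad.
- wide_roll: The wide one of two full, rigid rolls of plain paper tape on cardboard cores: 60 mm outside, 25 mm bore right through, 38 mm wide, about 85 g. Origin: its centre; y is the axis of the bore; it may be turned any way about it. On the rack its centre is 45 mm above the counter. Home: against the brake's disc.
- narrow_roll: The narrow roll of the same tape: 60 mm outside, 25 mm bore right through, 19 mm wide, about 45 g. Origin: its centre; y is the axis of the bore. On the rack its centre is 45 mm above the counter. Home: against the wide roll, centre 28.5 mm from its centre.
- end_cap: Black plastic push-on end cap, ribbed and round: 44 mm outside, 36 mm long, 25 mm blind bore 30 mm deep, open at its -y end (on the rack this faces the rack's -y side), about 45 g. Origin: on its axis at half length; y points to the closed end. On the rack its axis is 37 mm above the counter. Home: open rim against the narrow roll, origin 27.5 mm from its centre.
- eraser: White eraser block, 62 x 23 x 13 mm, lying on the counter. To be left alone.
- ink_jar: Small jar with a black lid, 48 mm across and 55 mm high. To be left alone.
- pencil_pot: Clear pot of black pencils, 72 mm across, about 175 mm high. To be left alone.
- sharpener: Metal double sharpener, 26 x 44 x 18 mm. To be left alone.
Mind the look-alikes: they are no part of the job. What is shaped like the wide_roll but pink is not meant.

How it is judged:
On the way, in this order (a step that is already met when the one before it is completed fails the run):
1. the wide roll is on the spindle and pressed against the disc (y of wide_roll in the frame of brake between 0.0165 and 0.0315 m and x of wide_roll in the frame of brake between -0.004 and 0.004 m and z of wide_roll in the frame of brake between -0.004 and 0.004 m and angle between the y axis of wide_roll and the y axis of brake, either way round below 0.1 rad and contact force between wide_roll and brake above 2 N), for 0.02 s.
2. the narrow roll is on the spindle, outside the wide one, and pressed against it (y of narrow_roll in the frame of brake between 0.044 and 0.063 m and x of narrow_roll in the frame of brake between -0.004 and 0.004 m and z of narrow_roll in the frame of brake between -0.004 and 0.004 m and angle between the y axis of narrow_roll and the y axis of brake, either way round below 0.1 rad and distance between wide_roll and narrow_roll below 0.0305 m and contact force between narrow_roll and wide_roll above 2 N), for 0.02 s.
3. the end cap is on the spindle and pressed against the narrow roll (y of end_cap in the frame of brake between 0.07 and 0.093 m and x of end_cap in the frame of brake between -0.004 and 0.004 m and z of end_cap in the frame of brake between -0.004 and 0.004 m and angle between the y axis of end_cap and the y axis of brake, either way round below 0.1 rad and distance between narrow_roll and end_cap below 0.0295 m and contact force between end_cap and narrow_roll above 2 N), for 0.02 s.
At the end, for the whole second after the job is handed in: On the spindle, from the disc outwards: wide roll, narrow roll, end cap, each centred on the spindle within 4 mm and in line with it within 0.1 rad; the wide roll bearing on the brake's disc; the gap between the rolls and between narrow roll and cap each under 2 mm; all at rest and released (y of wide_roll in the frame of brake between 0.0165 and 0.0315 m and x of wide_roll in the frame of brake between -0.004 and 0.004 m and z of wide_roll in the frame of brake between -0.004 and 0.004 m and angle between the y axis of each of wide_roll, narrow_roll, end_cap and the y axis of brake, either way round below 0.1 rad and y of narrow_roll in the frame of brake between 0.044 and 0.063 m and x of narrow_roll in the frame of brake between -0.004 and 0.004 m and z of narrow_roll in the frame of brake between -0.004 and 0.004 m and distance between wide_roll and narrow_roll below 0.0305 m and y of end_cap in the frame of brake between 0.07 and 0.093 m and x of end_cap in the frame of brake between -0.004 and 0.004 m and z of end_cap in the frame of brake between -0.004 and 0.004 m and distance between narrow_roll and end_cap below 0.0295 m and linear speed of each of wide_roll, narrow_roll, end_cap below 0.01 m/s and contact force between wide_roll and brake above 0.2 N); the robot touches nothing.
It fails at once if a roll is pressed against the disc with more than 25 N (contact force between any of wide_roll, narrow_roll and brake above 25 N).
It fails at once if the two rolls are pressed together with more than 25 N (contact force between narrow_roll and wide_roll above 25 N).
It fails at once if the end cap is pressed on a roll with more than 25 N (contact force between end_cap and narrow_roll above 25 N or contact force between end_cap and wide_roll above 25 N).
It fails at once if a bystander (eraser, ink jar, pencil pot, sharpener) is moved more than 15 mm (distance of any of eraser, ink_jar, pencil_pot, sharpener from where it was at the start of the episode above 0.015 m).
It also fails if it takes over 72 s, if anything falls off the work surface, if the arm or the gripper's body presses on something with over 40 N, if the wrist force passes 120 N, or if a joint passes its speed limit or range.

## Working session

There is one attempt and no reset: what is moved stays moved. The work goes in short steps, Python scripts to look and compute and a shell command to move; the robot and the scene stay as the last step left them, time stands still between calls to the robot, and variables do not carry over. Pictures are saved under pics/ and viewed, about 8 in all and at most 12, crops included, and the job is handed in when it is done.

```bash
mkdir -p pics; ls; cat > h.py <<'E'
import numpy as np, cv2
from station import *
from scipy.spatial.transform import Rotation as R
def cam(n,name=None):
    im=get_image(n)
    if name: cv2.imwrite('pics/'+name,im['color'][:,:,::-1])
    return im
def world(im,p): return (im['world_from_camera']@np.r_[p,1])[:3]
def cloud(im):
    h,w=im['z_map'].shape; f=h/2/np.tan(np.radians(im['vfov'])/2)
    v,u=np.mgrid[:h,:w]; K=np.array([[f,0,im['cx']],[0,f,im['cy']],[0,0,1]])
    xd=np.stack([(u-im['cx'])/f,(v-im['cy'])/f],-1); x=xd.copy()
    for _ in range(15): x=xd/(1+im['k1']*(x**2).sum(-1,keepdims=True))
    z=im['z_map']; P=np.stack([x[...,0]*z,-x[...,1]*z,-z],-1)
    M=im['world_from_camera']; W=P@M[:3,:3].T+M[:3,3]; W[z==0]=np.nan
    return W
def proj(im,W):
    M=np.linalg.inv(im['world_from_camera']); p=M[:3,:3]@np.array(W)+M[:3,3]
    f=200/np.tan(np.radians(im['vfov'])/2); a=np.array([p[0],-p[1]])/-p[2]; a=a*(1+im['k1']*(a@a))
    return a*f+[im['cx'],im['cy']]
def st():
    s=get_state(); print('t',s['clock'],'pos',np.round(s['eef_pos'],4),'rpy',np.round(s['tcp_rot'],4),'F',np.round(s['ft_force'],2),'gap',round(s['finger_gap'],4)); return s
E
python3 - <<'E'
from h import *
s=st(); print(np.round(s['joints'],3))
for c in ['scene','top']:
    im=cam(c,c+'0.png'); print(c,im['vfov'],im['cx'],im['cy'],im['k1'],np.round(im['world_from_camera'],3).tolist())
    for n in ['dispenser','brake','spindle_tip','rack','wide_roll','narrow_roll','end_cap','eraser','ink_jar','pencil_pot','sharpener']:
        for d in mark_of(c,n): 
            w=world(im,d['point']); print(n,round(d['score'],2),np.round(w,4),np.round(proj(im,w)))
a=cv2.imread('pics/scene0.png');b=cv2.imread('pics/top0.png');cv2.imwrite('pics/both0.png',cv2.resize(np.vstack([a,b]),(480,600)))
E
```

```text
pics
t 0.0 pos [ 0.2474 -0.6006  0.2304] rpy [-3.140e+00  1.000e-04  3.907e-01] F [-1.01 -0.3   0.57] gap 0.0853
[ 1.081  0.334  0.04   1.466 -0.013  1.343 -0.059]
scene 57.832167603342235 319.61972567958054 200.434814468464 0.011718486076276652 [[-0.067, -0.681, 0.729, 1.19], [0.998, -0.043, 0.051, -0.022], [-0.003, 0.731, 0.683, 0.645], [0.0, 0.0, 0.0, 1.0]]
dispenser 0.9 [ 0.513  -0.2077  0.0016] [266. 201.]
brake 0.73 [ 0.5094 -0.2069  0.0795] [264. 177.]
brake 0.7 [0.4909 0.2211 0.0341] [435. 193.]
spindle_tip 0.57 [ 0.5256 -0.1245  0.0823] [296. 181.]
rack 0.7 [ 0.4849  0.2242 -0.0035] [433. 202.]
wide_roll 0.81 [0.443  0.0149 0.0268] [353. 179.]
wide_roll 0.78 [0.6415 0.1876 0.0264] [430. 239.]
wide_roll 0.57 [0.5014 0.162  0.0434] [412. 192.]
narrow_roll 0.71 [0.4742 0.2904 0.0445] [463. 186.]
end_cap 0.65 [0.4889 0.2189 0.0341] [434. 192.]
end_cap 0.27 [ 0.5279 -0.1232  0.0809] [297. 182.]
eraser 0.72 [ 0.7308 -0.0577 -0.0025] [318. 274.]
eraser 0.67 [0.4981 0.1626 0.0438] [412. 191.]
eraser 0.38 [ 0.5235 -0.1247  0.0819] [296. 181.]
ink_jar 0.72 [ 0.7126  0.0013 -0.0033] [3
[... 643 characters left out ...]
k 0.57 [0.4713 0.2941 0.0456] [202. 260.]
rack 0.15 [ 0.5234 -0.1198  0.083 ] [362. 236.]
wide_roll 0.75 [0.4973 0.1636 0.0431] [251. 249.]
wide_roll 0.69 [0.639  0.1827 0.032 ] [245. 195.]
wide_roll 0.58 [0.4391 0.0156 0.0307] [310. 271.]
narrow_roll 0.71 [0.4718 0.2944 0.0447] [202. 259.]
narrow_roll 0.25 [ 0.5108 -0.2075  0.0015] [394. 241.]
end_cap 0.62 [0.4857 0.2233 0.037 ] [229. 254.]
eraser 0.75 [ 0.7251 -0.0554  0.0018] [335. 163.]
eraser 0.49 [0.4868 0.2217 0.0379] [230. 253.]
ink_jar 0.74 [ 0.7095  0.0062 -0.004 ] [312. 169.]
pencil_pot 0.59 [ 0.6239 -0.3664 -0.0014] [452. 198.]
pencil_pot 0.48 [ 0.7063  0.0053 -0.0019] [313. 170.]
sharpener 0.49 [0.7228 0.1309 0.0038] [266. 165.]
```

View pics/both0.png

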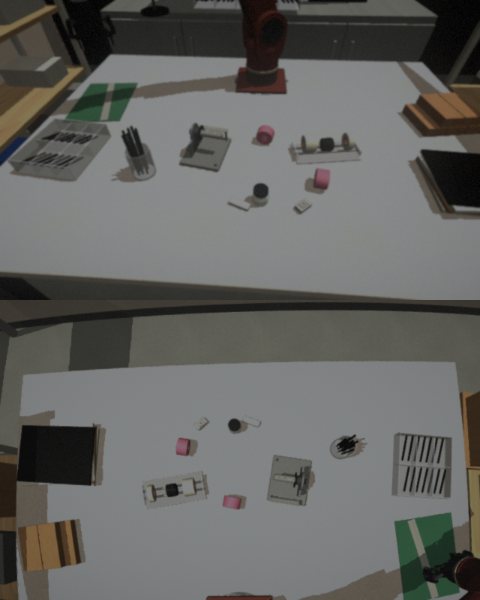

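```bash
python3 - <<'E'
from h import *
a=cv2.imread('pics/scene0.png')[140:260,225:485]; cv2.imwrite('pics/crop1.png',cv2.resize(a,(780,360),interpolation=cv2.INTER_CUBIC))
# fit rack line & spindle axes from point clouds
for c in ['top','scene']:
    im=cam(c); W=cloud(im)
    for n in ['wide_roll','narrow_roll','end_cap','spindle_tip','brake']:
        for d in trace(c,n):
            r=d['region'] & ~np.isnan(W[...,0]); P=W[r]
            if len(P)<5: continue
            q=np.round(np.percentile(P,[2,50,98],axis=0),3)
            col=im['color'][r].mean(0).astype(int)
            top=P[P[:,2]>np.percentile(P[:,2],97)-.004].mean(0)
            print(c,n,round(d['score'],2),r.sum(),q.tolist(),'col',col,'top',np.round(top,4))
E
```

```text
top wide_roll 0.8 280 [[0.423, -0.01, 0.042], [0.442, 0.013, 0.057], [0.459, 0.041, 0.064]] col [123  80  93] top [0.4431 0.0159 0.0612]
top wide_roll 0.7 377 [[0.608, 0.163, 0.015], [0.634, 0.181, 0.055], [0.663, 0.203, 0.064]] col [114  74  85] top [0.6368 0.1846 0.061 ]
top wide_roll 0.56 420 [[0.47, 0.14, 0.008], [0.499, 0.157, 0.07], [0.527, 0.18, 0.079]] col [113 113 106] top [0.4978 0.1596 0.077 ]
top narrow_roll 0.73 279 [[0.449, 0.281, 0.021], [0.476, 0.288, 0.066], [0.505, 0.304, 0.079]] col [98 97 89] top [0.4762 0.2925 0.0762]
top end_cap 0.74 270 [[0.467, 0.204, 0.024], [0.487, 0.22, 0.054], [0.51, 0.24, 0.062]] col [29 29 28] top [0.4884 0.2223 0.06  ]
top end_cap 0.64 3056 [[0.437, -0.25, 0.009], [0.51, -0.181, 0.016], [0.591, -0.115, 0.108]] col [90 91 86] top [ 0.5114 -0.2033  0.1067]
top spindle_tip 0.64 3089 [[0.435, -0.25, 0.009], [0.51, -0.182, 0.016], [0.591, -0.116, 0.108]] col [90 91 86] top [ 0.5116 -0.2019  0.1064]
top spindle_tip 0.46 371 [[0.471, 0.14, 0.034], [0.496, 0.159, 0.071], [0.524, 0.18, 0.079]] col [116 116 109] top [0.4977 0.1599 0.0771]
top bra
[... 540 characters left out ...]
6]
scene narrow_roll 0.81 353 [[0.454, 0.279, 0.016], [0.487, 0.287, 0.052], [0.507, 0.304, 0.073]] col [90 88 81] top [0.481  0.2907 0.0708]
scene end_cap 0.71 319 [[0.476, 0.202, 0.019], [0.501, 0.217, 0.044], [0.512, 0.24, 0.057]] col [43 43 42] top [0.4914 0.2207 0.0544]
scene spindle_tip 0.69 3033 [[0.424, -0.251, -0.002], [0.528, -0.182, 0.012], [0.599, -0.117, 0.103]] col [83 83 79] top [ 0.516  -0.2042  0.1012]
scene brake 0.52 148 [[0.498, -0.217, 0.063], [0.523, -0.2, 0.093], [0.538, -0.192, 0.107]] col [42 42 41] top [ 0.5183 -0.197   0.1059]
scene brake 0.51 3043 [[0.427, -0.252, -0.002], [0.528, -0.182, 0.012], [0.599, -0.117, 0.103]] col [83 83 79] top [ 0.516  -0.2042  0.1012]
```

View pics/crop1.png

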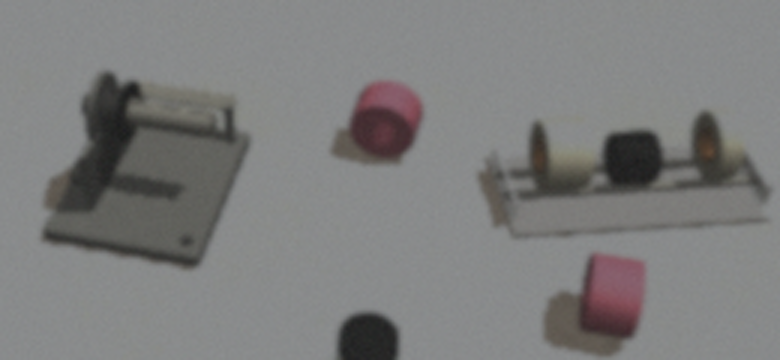

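```bash
cat >> h.py <<'E'
from scipy.optimize import least_squares
def cylfit(P,r,x0,z0,yaw0,fixyaw=False,zfix=None):
    """axis horizontal, direction (-sin yaw, cos yaw,0) through (x,y0,z) ; y0=mean y"""
    y0=P[:,1].mean()
    def f(p):
        yaw=yaw0 if fixyaw else p[2]
        d=np.array([-np.sin(yaw),np.cos(yaw),0]); v=P-[p[0],y0,p[1]]
        return np.linalg.norm(v-np.outer(v@d,d),axis=1)-r
    s=least_squares(f,[x0,z0,yaw0],loss='soft_l1',f_scale=.0015)
    return s.x,y0,np.sqrt(np.median(f(s.x)**2))
E
python3 - <<'E'
from h import *
for c in ['top','scene']:
    im=cam(c); W=cloud(im); F=W[~np.isnan(W[...,0])]
    t=F[(abs(F[:,0]-.6)<.03)&(abs(F[:,1]-.05)<.05)]; print(c,'table z',np.round(np.median(t[:,2]),4))
    F=F.reshape(-1,3)
    def box(x,y,hx,hy,z0): return F[(abs(F[:,0]-x)<hx)&(abs(F[:,1]-y)<hy)&(F[:,2]>z0)]
    for n,x,y,r,z,hy in [('wide',.498,.16,.03,.045,.012),('narrow',.476,.2925,.03,.045,.006),('cap',.4884,.222,.022,.037,.011)]:
        P=box(x,y,.035,hy,.035 if r>.025 else .03); p,y0,e=cylfit(P,r,x,z,.161,True); print(n,len(P),np.round(p,4),round(y0,4),round(e,5))
    P=box(.52,-.155,.03,.03,.075); p,y0,e=cylfit(P,.011,.52,.083,-.2); print('spindle',len(P),np.round(p,4),round(y0,4),round(e,5))
    print('y ext spindle',np.percentile(box(.525,-.13,.03,.04,.075)[:,1],[95,99,100]))
E
```

```text
top table z 0.0004
wide 221 [0.4982 0.0458 0.161 ] 0.16 0.00136
narrow 134 [0.4757 0.0459 0.161 ] 0.2921 0.00151
cap 156 [0.4884 0.0374 0.161 ] 0.222 0.00127
spindle 209 [ 0.5186  0.0862 -0.149 ] -0.1542 0.00135
y ext spindle [-0.12805773 -0.12570348 -0.12557875]
scene table z -0.0029
wide 218 [0.4979 0.0422 0.161 ] 0.16 0.00091
narrow 114 [0.4775 0.0421 0.161 ] 0.2921 0.00099
cap 137 [0.4882 0.0332 0.161 ] 0.2218 0.00092
spindle 221 [ 0.5202  0.0825 -0.1526] -0.1542 0.00095
y ext spindle [-0.12653449 -0.12510803 -0.12469555]
```

The wide roll meant is the cream one at scene (412,190) on the rack. The pink ones at (353,179) and (430,239) are the decoys. The crop confirms that the rack row from -y to +y is cream wide roll, black cap, cream narrow roll.

```bash
cat >> h.py <<'E'
def goto(x,y,z,yaw,s=None):
    "print shift (25mm units) and turn (deg) from the present pose to a tool-down target; yaw=axis yaw+pi/2"
    s=s or get_state(); Rm=R.from_euler('xyz',s['tcp_rot']).as_matrix()
    d=Rm.T@(np.array([x,y,z])-s['eef_pos'])/.025
    t=-np.degrees((yaw-s['tcp_rot'][2]+np.pi)%(2*np.pi)-np.pi)
    print('to',(x,y,z),'shift',np.round(d,2),'turn',round(t,1))
E
python3 - <<'E'
from h import *
goto(.5,-.25,.25,.9);goto(.498,.16,.2,1.732);goto(.498,.16,.12,1.732)
E
```

```text
to (0.5, -0.25, 0.25) shift [14.68 -9.14 -0.75] turn -29.2
to (0.498, 0.16, 0.2) shift [ 20.86 -24.33   1.25] turn -76.8
to (0.498, 0.16, 0.12) shift [ 20.86 -24.33   4.45] turn -76.8
```

```bash
python3 -m inch '[85,3.6,-2.2,-0.5,-9, 85,7.2,-4.4,-0.7,-18, 85,10.9,-6.7,-0.7,-27, 85,14.68,-9.1,-0.7,-36, 85,15.7,-11.6,-0.5,-46, 85,16.8,-14,-0.3,-56, 85,17.9,-16.5,0,-66, 85,18.9,-19,0.4,-76.8, 85,19.9,-21.7,0.8,-76.8, 85,20.86,-24.33,1.2,-76.8, 85,20.86,-24.33,1.25,-76.8, 85,20.86,-24.33,1.25,-76.8]' 60; python3 - <<'E'
from h import *
st(); goto(.498,.16,.024,1.732)
E
```

```text
clock: 3.4
eef_pos: [0.4921, 0.0867, 0.2089]
tcp_rot: [3.14, 0.001, 1.731]
ft_force: [1.4, -0.4, -1.2]
finger_gap: 0.0854
t 3.4 pos [0.4921 0.0867 0.2089] rpy [3.1405e+00 5.0000e-04 1.7308e+00] F [ 1.43 -0.4  -1.22] gap 0.0854
to (0.498, 0.16, 0.024) shift [2.86 0.69 7.4 ] turn -0.1
```

```bash
python3 -m inch '[85,1.5,0.35,1,0, 85,2.86,0.69,2,0, 85,2.86,0.69,3,0, 85,2.86,0.69,4,0]'; python3 - <<'E'
from h import *
st(); goto(.498,.16,.024,1.732)
im=cam('scene','s1.png'); a=cv2.imread('pics/s1.png')[120:260,330:510]; cv2.imwrite('pics/crop2.png',cv2.resize(a,(720,560),interpolation=cv2.INTER_CUBIC))
E
```

```text
clock: 3.9
eef_pos: [0.4979, 0.1606, 0.1082]
tcp_rot: [3.14, 0.0, 1.732]
ft_force: [0.5, -0.1, 0.1]
finger_gap: 0.0847
t 3.9 pos [0.4979 0.1606 0.1082] rpy [3.1402e+00 4.0000e-04 1.7317e+00] F [ 0.47 -0.13  0.11] gap 0.0847
to (0.498, 0.16, 0.024) shift [-0.02 -0.    3.37] turn -0.0
```

View pics/crop2.png

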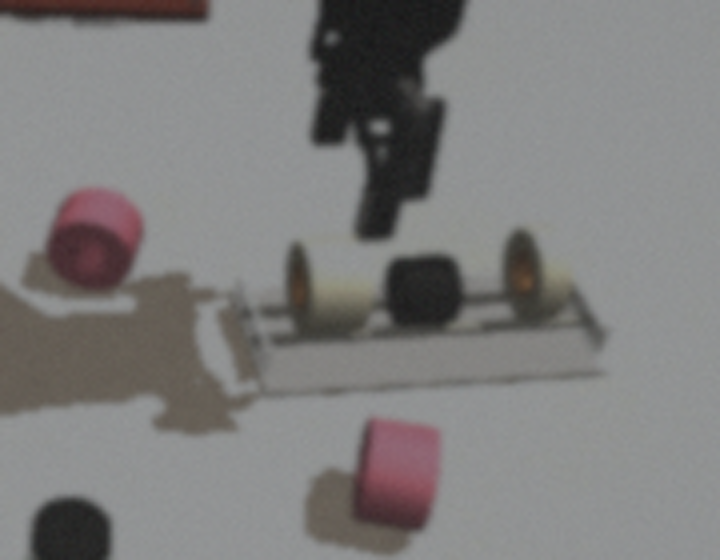

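The gripper stands above the wide roll, with the front finger at crop (375,235) and the roll at (330,285). Descending.

```bash
python3 -m inch '[85,0,0,1,0, 85,0,0,2,0, 85,0,0,2.8,0, 85,0,0,3.37,0, 85,0,0,3.37,0]'; python3 -m inch '[50,0,0,0,0, 50,0,0,0,0, 50,0,0,0,0, 50,0,0,0,0, 50,0,0,0,0, 50,0,0,0,0]' 60; python3 - <<'E'
from h import *
st()
E
```

```text
clock: 4.58
eef_pos: [0.4956, 0.1593, 0.0202]
tcp_rot: [-3.137, 0.001, 1.731]
ft_force: [1.0, -0.5, -0.3]
finger_gap: 0.0849
clock: 5.32
eef_pos: [0.4975, 0.1599, 0.0217]
tcp_rot: [-3.141, 0.0, 1.731]
ft_force: [4.5, 1.8, 6.4]
finger_gap: 0.0588
t 5.325 pos [0.4975 0.1599 0.0217] rpy [-3.1414e+00  2.0000e-04  1.7310e+00] F [4.54 1.76 6.43] gap 0.0588
```

```bash
python3 -m inch '[50,0,0,-0.8,0, 50,0,0,-2,0, 50,0,0,-3.5,0, 50,0,0,-3.5,0]'; python3 - <<'E'
from h import *
st(); goto(.5296,-.087,.11,1.42);goto(.5296,-.087,.0617,1.42)
E
```

```text
clock: 5.82
eef_pos: [0.4987, 0.1606, 0.1126]
tcp_rot: [3.137, 0.0, 1.731]
ft_force: [-0.4, -0.4, -1.1]
finger_gap: 0.0591
t 5.825 pos [0.4987 0.1606 0.1126] rpy [3.1374e+00 4.0000e-04 1.7311e+00] F [-0.38 -0.39 -1.07] gap 0.0591
to (0.5296, -0.087, 0.11) shift [-9.97 -0.36  0.1 ] turn 17.8
to (0.5296, -0.087, 0.0617) shift [-9.97 -0.37  2.04] turn 17.8
```

```bash
python3 -m inch '[50,-2,0,0.1,5, 50,-4,-0.1,0.1,10, 50,-6,-0.2,0.1,17.8, 50,-8,-0.3,0.3,17.8, 50,-9.97,-0.36,1,17.8, 50,-9.97,-0.36,2,17.8, 50,-9.97,-0.36,2.04,17.8, 50,-9.97,-0.36,2.04,17.8]'; python3 - <<'E'
from h import *
st(); goto(.5296,-.087,.0617,1.42)
for c in ['top','scene']:
    im=cam(c,c+'2.png'); W=cloud(im); F=W[~np.isnan(W[...,0])]
    def box(x,y,hx,hy,z0): return F[(abs(F[:,0]-x)<hx)&(abs(F[:,1]-y)<hy)&(F[:,2]>z0)&(F[:,2]<.125)]
    P=box(.52,-.155,.03,.03,.075); p,y0,e=cylfit(P,.011,.52,.083,-.15); print(c,'spindle',len(P),np.round(p,4),round(y0,4),round(e,5))
    for n in ['wide_roll','spindle_tip','brake']:
        for d in mark_of(c,n): print(n,round(d['score'],2),np.round(world(im,d['point']),4))
a=[cv2.resize(cv2.imread('pics/%s2.png'%c)[v:v+100,u:u+130],(390,300),interpolation=cv2.INTER_CUBIC) for c,u,v in [('top',300,180),('scene',230,110)]]
cv2.imwrite('pics/crop3.png',np.hstack(a))
E
```

```text
clock: 6.82
eef_pos: [0.5298, -0.0859, 0.0621]
tcp_rot: [3.138, -0.001, 1.422]
ft_force: [-0.2, 0.6, 0.5]
finger_gap: 0.0587
t 6.825 pos [ 0.5298 -0.0859  0.0621] rpy [ 3.1377e+00 -1.3000e-03  1.4219e+00] F [-0.17  0.64  0.52] gap 0.0587
to (0.5296, -0.087, 0.0617) shift [-0.05 -0.    0.02] turn 0.1
top spindle 63 [ 0.5149  0.0856 -0.0193] -0.1761 0.00135
wide_roll 0.9 [0.6407 0.1867 0.0291]
wide_roll 0.67 [0.442  0.0158 0.03  ]
brake 0.67 [ 0.5106 -0.2068  0.0851]
scene spindle 223 [ 0.5201  0.0826 -0.1488] -0.1541 0.00092
wide_roll 0.93 [0.6395 0.1853 0.026 ]
wide_roll 0.9 [0.443  0.0151 0.0277]
wide_roll 0.73 [ 0.5315 -0.0822  0.0882]
spindle_tip 0.96 [ 0.5254 -0.1261  0.0808]
spindle_tip 0.64 [ 0.7106  0.0011 -0.0038]
spindle_tip 0.55 [ 0.7228  0.1239 -0.0061]
brake 0.71 [ 0.5075 -0.2042  0.0797]
brake 0.43 [0.4895 0.2225 0.0367]
```

View pics/crop3.png

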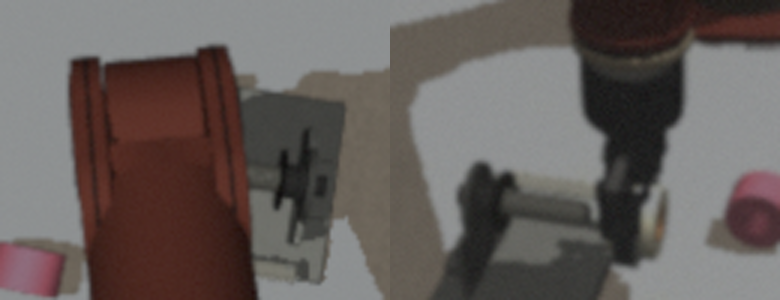

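```bash
python3 - <<'E'
from h import *
im=cam('scene'); W=cloud(im)
m=(abs(W[...,0]-.52)<.13)&(abs(W[...,1]+.18)<.12)&(W[...,2]>.005)&(W[...,2]<.017)
n,l,s,_=cv2.connectedComponentsWithStats(m.astype(np.uint8)); k=1+s[1:,4].argmax(); P=W[l==k][:,:2]
r=cv2.minAreaRect((P*1000).astype(np.float32)); print(len(P),r)
# front (+x) edge: max x per y bin
b=np.round(P[:,1]/.004)*.004; e=np.array([(y,np.percentile(P[b==y,0],98)) for y in np.unique(b) if (b==y).sum()>8]); print(np.round(e,4).tolist())
W2=W.reshape(-1,3); Q=W2[(abs(W2[:,0]-.52)<.035)&(abs(W2[:,1]+.2)<.03)&(W2[:,2]>.06)]
print('spindle-axis fits by window')
F=W2[~np.isnan(W2[:,0])]
for y0,h in [(-.16,.025),(-.15,.02),(-.145,.03)]:
    P=F[(abs(F[:,0]-.52)<.025)&(abs(F[:,1]-y0)<h)&(F[:,2]>.07)&(F[:,2]<.1)]
    print(len(P),[np.round(v,4) for v in cylfit(P,.011,.52,.083,-.15)])
E
```

```text
1799 ((518.6124877929688, -184.78016662597656), (135.03158569335938, 156.82247924804688), 79.995361328125)
[[-0.26, 0.5834], [-0.256, 0.5843], [-0.252, 0.5841], [-0.248, 0.5846], [-0.244, 0.5867], [-0.24, 0.5857], [-0.236, 0.5875], [-0.232, 0.5889], [-0.228, 0.5889], [-0.224, 0.5894], [-0.22, 0.5903], [-0.216, 0.5902], [-0.212, 0.5901], [-0.208, 0.5929], [-0.204, 0.5926], [-0.2, 0.5929], [-0.196, 0.5923], [-0.192, 0.5934], [-0.188, 0.5942], [-0.184, 0.5971], [-0.18, 0.5976], [-0.176, 0.5972], [-0.172, 0.5984], [-0.168, 0.5993], [-0.164, 0.5999], [-0.16, 0.6007], [-0.156, 0.6009], [-0.152, 0.6], [-0.148, 0.6026], [-0.144, 0.6017], [-0.14, 0.6036], [-0.136, 0.6041], [-0.132, 0.6005], [-0.128, 0.5835], [-0.124, 0.5633], [-0.12, 0.5433], [-0.116, 0.5177]]
spindle-axis fits by window
182 [array([ 0.519 ,  0.0825, -0.1829]), np.float64(-0.1597), np.float64(0.0008)]
146 [array([ 0.5208,  0.0826, -0.1696]), np.float64(-0.1498), np.float64(0.0008)]
188 [array([ 0.5208,  0.0824, -0.1534]), np.float64(-0.1491), np.float64(0.0009)]
```

```bash
python3 - <<'E'
from h import *
goto(.5313,-.087,.0617,1.401)
E
```

```text
to (0.5313, -0.087, 0.0617) shift [-0.    0.05  0.01] turn 1.1
```

```bash
python3 -m inch '[50,0,0.05,0.01,1.1, 50,-0.5,0.05,0.01,1.1, 50,-0.7,0.05,0.01,1.1, 50,-0.9,0.05,0.01,1.1, 50,-1.0,0.05,0.01,1.1, 50,-1.1,0.05,0.01,1.1]';  python3 -m inch '[50,-0.1,0,0,0, 50,-0.2,0,0,0]'
```

```text
clock: 8.02
eef_pos: [0.5271, -0.1136, 0.0616]
tcp_rot: [3.137, -0.002, 1.402]
ft_force: [0.0, 3.0, -1.9]
finger_gap: 0.059
clock: 8.28
eef_pos: [0.5264, -0.1179, 0.0615]
tcp_rot: [3.137, -0.002, 1.403]
ft_force: [0.8, 4.1, -1.8]
finger_gap: 0.0597
```

```bash
python3 -m inch '[50,-0.2,0,0,0, 50,-0.4,0,0,0, 50,-0.6,0,0,0, 50,-0.8,0,0,0]';  python3 -m inch '[50,-0.2,0,0,0, 50,-0.4,0,0,0, 50,-0.6,0,0,0, 50,-0.7,0,0,0]'
```

```text
clock: 8.78
eef_pos: [0.523, -0.1374, 0.0614]
tcp_rot: [3.137, -0.003, 1.403]
ft_force: [0.9, 7.7, -2.7]
finger_gap: 0.0591
clock: 9.28
eef_pos: [0.5202, -0.1538, 0.0613]
tcp_rot: [3.137, -0.004, 1.404]
ft_force: [1.1, 8.6, -1.2]
finger_gap: 0.0589
```

```bash
python3 -m inch '[50,-0.15,0,0,0, 50,-0.3,0,0,0, 50,-0.4,0,0,0]' | egrep 'pos|force';  python3 -m inch '[50,-0.1,0,0,0, 50,-0.2,0,0,0]'| egrep 'pos|force';python3 -m inch '[50,-0.08,0,0,0, 50,-0.12,0,0,0]'| egrep 'pos|force'
```

```text
eef_pos: [0.5184, -0.1638, 0.0613]
ft_force: [0.4, 7.1, -0.6]
eef_pos: [0.5178, -0.1677, 0.0613]
ft_force: [1.3, 8.4, -1.8]
eef_pos: [0.5175, -0.1697, 0.0613]
ft_force: [1.3, 7.2, -1.6]
```

```bash
for i in 1 ; do :; done; python3 -m inch '[50,-0.08,0,0,0, 50,-0.12,0,0,0]'| egrep 'pos|force';python3 -m inch '[50,-0.08,0,0,0, 50,-0.1,0,0,0]'| egrep 'pos|force'
```

```text
eef_pos: [0.5172, -0.1717, 0.0613]
ft_force: [1.5, 8.4, -1.2]
eef_pos: [0.5169, -0.1731, 0.0612]
ft_force: [1.7, 9.3, -1.3]
```

```bash
python3 -m inch '[50,-0.08,0,0,0, 50,-0.1,0,0,0]'| egrep 'pos|force'
```

```text
eef_pos: [0.5167, -0.1746, 0.0612]
ft_force: [0.8, 8.5, -1.3]
```

```bash
python3 -m inch '[50,-0.08,0,0,0, 50,-0.12,0,0,0]'| egrep 'pos|force'
```

```text
eef_pos: [0.5164, -0.1763, 0.0612]
ft_force: [0.9, 9.4, -0.8]
```

```bash
python3 -m inch '[50,-0.08,0,0,0, 50,-0.12,0,0,0]'| egrep 'pos|force'
```

```text
eef_pos: [0.5163, -0.177, 0.0612]
ft_force: [2.0, 14.1, 0.9]
```

```bash
python3 -m inch '[50,-0.08,0,0,0, 50,-0.12,0,0,0]'| egrep 'pos|force'
```

```text
eef_pos: [0.5162, -0.1771, 0.0612]
ft_force: [1.5, 15.2, 0.7]
```

```bash
python3 -m inch '[50,-0.1,0,0,0, 50,-0.18,0,0,0]'| egrep 'pos|force'
```

```text
eef_pos: [0.516, -0.1777, 0.0612]
ft_force: [1.9, 20.2, 1.6]
```

```bash
python3 -m inch '[85,0,0,0,0, 85,0,0,0,0, 85,0,0,0,0, 85,0,0,0,0]'| egrep 'pos|force|gap'; python3 -m inch '[85,0,0,-2,0, 85,0,0,-4,0, 85,0,0,-5,0, 85,0,0,-5,0]'| egrep 'pos|force|gap'; python3 - <<'E'
from h import *
goto(.475,.2964,.12,1.732);goto(.475,.2964,.0212,1.732)
im=cam('scene','s4.png')
for n in ['wide_roll','narrow_roll','end_cap']:
    for d in mark_of('scene',n): print(n,round(d['score'],2),np.round(world(im,d['point']),4))
cv2.imwrite('pics/crop4.png',cv2.resize(cv2.imread('pics/s4.png')[130:260,220:490],(780,376),interpolation=cv2.INTER_CUBIC))
W=cloud(im)
for d in trace('scene','narrow_roll'): 
    P=W[d['region']];P=P[~np.isnan(P[:,0])]; a=P@[-.16,.987,0]; print('narrow',d['score'],len(P),np.round(np.percentile(a,[1,3,50,97,99]),4), np.round(np.median(P,axis=0),4))
E
```

```text
eef_pos: [0.5159, -0.1784, 0.0612]
ft_force: [-0.3, 0.6, -0.1]
finger_gap: 0.0847
eef_pos: [0.5163, -0.1817, 0.1884]
ft_force: [-0.4, 0.4, -0.0]
finger_gap: 0.0847
to (0.475, 0.2964, 0.12) shift [18.57 -4.65  3.09] turn -18.2
to (0.475, 0.2964, 0.0212) shift [18.49 -4.67  7.04] turn -18.2
wide_roll 0.75 [0.6389 0.1854 0.0275]
wide_roll 0.61 [0.4412 0.0152 0.0303]
wide_roll 0.6 [ 0.5185 -0.1697  0.0833]
wide_roll 0.57 [ 0.5121 -0.2115 -0.0021]
narrow_roll 0.73 [0.4722 0.2905 0.0422]
end_cap 0.87 [0.49   0.2217 0.0366]
narrow 0.7 360 [0.2007 0.201  0.2039 0.2192 0.2204] [0.4877 0.2863 0.0518]
```

View pics/crop4.png

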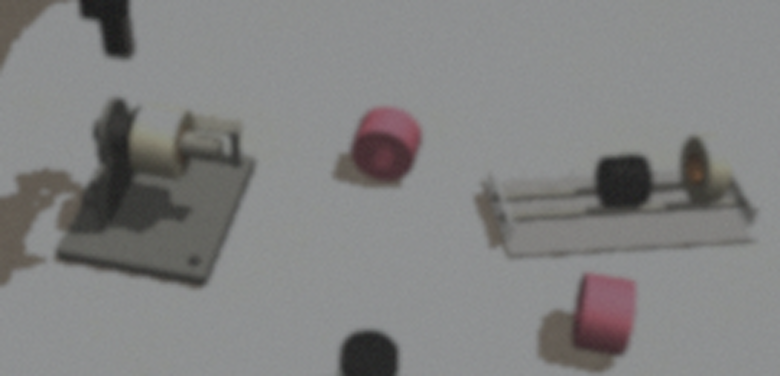

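The wide roll sits on the spindle against the disc (crop (155,140)). The narrow roll (705,165) and cap (625,180) are still on the rack.

```bash
python3 -m inch '[85,2.2,-0.5,0,-9, 85,4.4,-1.1,0,-18.2, 85,6.6,-1.6,0,-18.2, 85,8.8,-2.2,0,-18.2, 85,11,-2.7,0,-18.2, 85,13.2,-3.3,0,-18.2, 85,15.4,-3.9,0,-18.2, 85,17.5,-4.4,1,-18.2, 85,18.5,-4.65,2.6,-18.2, 85,18.5,-4.65,2.7,-18.2]'| egrep 'pos|force|gap'; python3 - <<'E'
from h import *
s=st();goto(.4762,.2944,.0215,1.732)
E
```

```text
eef_pos: [0.4692, 0.2968, 0.1244]
ft_force: [1.2, -0.1, 1.6]
finger_gap: 0.0852
t 14.4 pos [0.4692 0.2968 0.1244] rpy [ 3.1404 -0.0214  1.7359] F [ 1.15 -0.13  1.61] gap 0.0852
to (0.4762, 0.2944, 0.0215) shift [-0.23  0.25  4.11] turn 0.2
```

```bash
python3 -m inch '[85,-0.2,0.25,0.4,0.2, 85,-0.2,0.25,0.4,0.2, 85,-0.2,0.25,0.4,0.2]'| egrep 'pos|force|gap'; python3 - <<'E'
from h import *
s=st();goto(.4762,.2944,.0215,1.732)
E
```

```text
eef_pos: [0.477, 0.2924, 0.1149]
ft_force: [0.0, 0.6, 0.2]
finger_gap: 0.0852
t 14.775 pos [0.477  0.2924 0.1149] rpy [ 3.1394 -0.0214  1.7307] F [0.01 0.6  0.22] gap 0.0852
to (0.4762, 0.2944, 0.0215) shift [ 0.   -0.03  3.74] turn -0.1
```

```bash
python3 -m inch '[85,0,-0.03,1,0, 85,0,-0.03,2,0, 85,0,-0.03,3,0, 85,0,-0.03,3.74,0, 85,0,-0.03,3.74,0, 85,0,-0.03,3.74,0]'| egrep 'pos|force|gap'; python3 -m inch '[50,0,0,0,0, 50,0,0,0,0, 50,0,0,0,0, 50,0,0,0,0, 50,0,0,0,0, 50,0,0,0,0]' 60; python3 - <<'E'
from h import *
s=st();goto(s['eef_pos'][0],s['eef_pos'][1],.11,s['tcp_rot'][2])
E
```

```text
eef_pos: [0.4767, 0.2947, 0.0224]
ft_force: [0.5, -0.3, 0.3]
finger_gap: 0.0848
clock: 16.27
eef_pos: [0.4776, 0.2952, 0.0238]
tcp_rot: [3.136, -0.022, 1.731]
ft_force: [-1.5, -1.0, 7.6]
finger_gap: 0.0591
t 16.275 pos [0.4776 0.2952 0.0238] rpy [ 3.1362 -0.0222  1.7306] F [-1.54 -1.03  7.61] gap 0.0591
to (np.float64(0.47757573996896685), np.float64(0.29521063889727744), 0.11) shift [ 0.08  0.02 -3.45] turn -0.0
```

```bash
python3 -m inch '[50,0,0,-0.8,0, 50,0.05,0,-2,0, 50,0.08,0.02,-3.5,0, 50,0.08,0.02,-3.5,0]'| egrep 'pos|force|gap'; python3 - <<'E'
from h import *
st(); p=np.array([.5198,-.1542]);d=np.array([np.sin(.17),np.cos(.17)]); q=p+d*.068
print(q);goto(*q,.115,1.401);goto(*q,.0636,1.401)
E
```

```text
eef_pos: [0.4792, 0.2967, 0.1156]
ft_force: [-0.6, 0.6, -1.2]
finger_gap: 0.0587
t 16.775 pos [0.4792 0.2967 0.1156] rpy [ 3.1302 -0.0238  1.7308] F [-0.64  0.61 -1.23] gap 0.0587
[ 0.5313044  -0.08718024]
to (np.float64(0.5313043997365557), np.float64(-0.08718023585014986), 0.115) shift [-15.49  -0.39  -0.35] turn 18.9
to (np.float64(0.5313043997365557), np.float64(-0.08718023585014986), 0.0636) shift [-15.54  -0.41   1.7 ] turn 18.9
```

```bash
python3 -m inch '[50,-2,0,-0.1,9, 50,-4,-0.1,-0.1,18.9, 50,-6,-0.15,-0.2,18.9, 50,-8,-0.2,-0.2,18.9, 50,-10,-0.25,-0.2,18.9, 50,-12,-0.3,-0.3,18.9, 50,-14,-0.35,-0.3,18.9, 50,-15.5,-0.4,0.4,18.9, 50,-15.54,-0.41,1.2,18.9, 50,-15.54,-0.41,1.7,18.9, 50,-15.54,-0.41,1.7,18.9, 50,-15.54,-0.41,1.7,18.9]'| egrep 'pos|rot|force|gap'; python3 - <<'E'
from h import *
goto(.5313,-.0872,.0636,1.401)
im=cam('scene','s5.png')
for n in ['narrow_roll','wide_roll','spindle_tip']:
    for d in mark_of('scene',n): print(n,round(d['score'],2),np.round(world(im,d['point']),4))
E
```

```text
eef_pos: [0.5318, -0.0866, 0.0645]
tcp_rot: [3.138, -0.026, 1.402]
ft_force: [-0.3, -0.8, -0.2]
finger_gap: 0.0587
to (0.5313, -0.0872, 0.0636) shift [-0.03 -0.02  0.03] turn 0.1
narrow_roll 0.46 [ 0.5259 -0.0887  0.0882]
wide_roll 0.89 [0.6378 0.1886 0.0307]
wide_roll 0.86 [0.4426 0.0169 0.0276]
wide_roll 0.73 [ 0.5169 -0.1735  0.0847]
wide_roll 0.41 [ 0.5123 -0.2085 -0.0023]
spindle_tip 0.58 [ 0.5252 -0.1249  0.0807]
spindle_tip 0.38 [0.489  0.2178 0.035 ]
```

```bash
python3 -m inch '[50,-0.4,-0.02,0.02,0, 50,-0.8,-0.02,0.01,0, 50,-0.9,-0.02,0.01,0, 50,-1,-0.02,0.01,0]'| egrep 'pos|force'; python3 -m inch '[50,-0.1,0,0,0, 50,-0.2,0,0,0]'| egrep 'pos|force'; python3 -m inch '[50,-0.1,0,0,0, 50,-0.2,0,-0.01,0]'| egrep 'pos|force'
```

```text
eef_pos: [0.527, -0.1119, 0.0634]
ft_force: [0.0, 0.3, -0.1]
eef_pos: [0.5261, -0.1168, 0.0633]
ft_force: [-0.2, -0.0, -0.5]
eef_pos: [0.5255, -0.121, 0.0634]
ft_force: [0.8, 5.4, -1.1]
```

```bash
python3 -m inch '[50,-0.1,0,0,0, 50,-0.2,0,-0.01,0]'| egrep 'pos|force'; python3 - <<'E'
from h import *
for y in (-.115,-.125,-.135,-.145): 
    print(y);goto(.5198+(y+.1542)*.1715,y,.0636,1.401)
E
```

```text
eef_pos: [0.5246, -0.1256, 0.0635]
ft_force: [1.7, 4.0, -1.2]
-0.115
to (0.5265228000000001, -0.115, 0.0636) shift [0.43 0.   0.01] turn 0.1
-0.125
to (0.5248078, -0.125, 0.0636) shift [ 0.03  0.   -0.  ] turn 0.1
-0.135
to (0.5230928, -0.135, 0.0636) shift [-0.38  0.   -0.02] turn 0.1
-0.145
to (0.5213778, -0.145, 0.0636) shift [-0.79  0.   -0.03] turn 0.1
```

```bash
python3 -m inch '[50,-0.15,0,0,0, 50,-0.3,0,-0.01,0, 50,-0.45,0,-0.02,0]'| egrep 'pos|force'; python3 -m inch '[50,-0.1,0,0,0, 50,-0.15,0,0,0]'| egrep 'pos|force'
```

```text
eef_pos: [0.5226, -0.1369, 0.0636]
ft_force: [1.4, 4.4, -1.7]
eef_pos: [0.5218, -0.1409, 0.0634]
ft_force: [0.9, 3.8, -0.0]
```

```bash
python3 -m inch '[50,-0.08,0,0,0, 50,-0.12,0,0,0]'| egrep 'pos|force'
```

```text
eef_pos: [0.5213, -0.144, 0.0633]
ft_force: [0.6, 5.2, -0.9]
```

```bash
python3 -m inch '[50,-0.06,0,0,0, 50,-0.1,0,0,0]'| egrep 'pos|force'
```

```text
eef_pos: [0.521, -0.1446, 0.0633]
ft_force: [1.0, 11.3, -0.2]
```

```bash
python3 -m inch '[50,-0.08,0,0,0, 50,-0.14,0,0,0]'| egrep 'pos|force'
```

```text
eef_pos: [0.5209, -0.1454, 0.0633]
ft_force: [1.7, 13.4, -0.8]
```

```bash
python3 -m inch '[85,0,0,0,0, 85,0,0,0,0, 85,0,0,0,0, 85,0,0,0,0]'| egrep 'pos|force|gap'; python3 -m inch '[85,0,0,-2,0, 85,0,0,-4,0, 85,0,0,-5,0, 85,0,0,-5,0]'| egrep 'pos|rot|force|gap'; python3 - <<'E'
from h import *
goto(.4885,.222,.11,1.732)
im=cam('scene','s6.png')
for n in ['wide_roll','narrow_roll','end_cap']:
    for d in mark_of('scene',n): print(n,round(d['score'],2),np.round(world(im,d['point']),4))
cv2.imwrite('pics/crop6.png',cv2.resize(cv2.imread('pics/s6.png')[130:260,220:490],(780,376),interpolation=cv2.INTER_CUBIC))
W=cloud(im)
for d in trace('scene','end_cap'): 
    P=W[d['region']];P=P[~np.isnan(P[:,0])]; a=P@[-.16,.987,0]; print('cap',d['score'],len(P),np.round(np.percentile(a,[1,3,50,97,99]),4), np.round(np.median(P,axis=0),4))
E
```

```text
eef_pos: [0.5208, -0.1459, 0.0633]
ft_force: [0.4, 0.1, 0.3]
finger_gap: 0.085
eef_pos: [0.5209, -0.1504, 0.1905]
tcp_rot: [3.135, -0.031, 1.404]
ft_force: [-0.2, 0.2, -0.0]
finger_gap: 0.0853
to (0.4885, 0.222, 0.11) shift [14.37 -3.77  3.63] turn -18.8
wide_roll 0.95 [0.4415 0.0177 0.0289]
wide_roll 0.61 [0.638  0.1848 0.0281]
wide_roll 0.57 [ 0.5155 -0.1747  0.0869]
narrow_roll 0.65 [ 0.5217 -0.1463  0.0838]
end_cap 0.78 [0.4881 0.2212 0.0336]
end_cap 0.44 [7.125e-01 8.000e-04 4.000e-04]
cap 0.64 73 [-0.2991 -0.2987 -0.2907 -0.2823 -0.2822] [ 0.5225 -0.2103  0.0909]
cap 0.61 310 [0.1225 0.1227 0.1338 0.1555 0.1568] [0.5008 0.217  0.0446]
cap 0.19 301 [-0.1989 -0.1967 -0.1701 -0.1454 -0.1428] [ 0.7322 -0.0536  0.0094]
```

View pics/crop6.png

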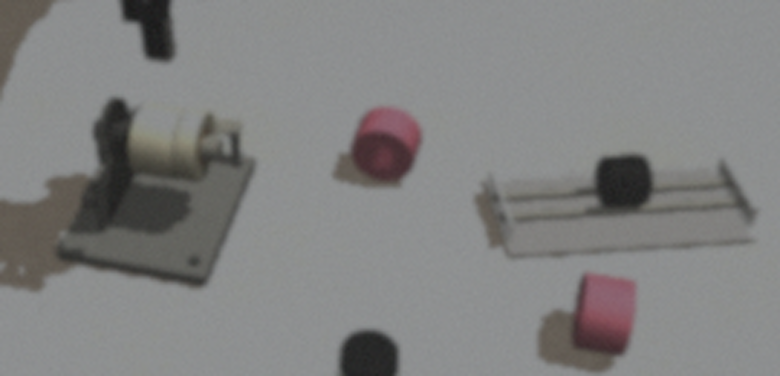

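Both rolls sit flush on the spindle (crop (150–200,140)), with the cap alone on the rack at (625,180). Going for the cap.

```bash
python3 -m inch '[85,2.2,-0.5,0,-9, 85,4.4,-1.1,0,-18.8, 85,6.6,-1.7,0.2,-18.8, 85,8.8,-2.3,0.3,-18.8, 85,11,-2.9,0.4,-18.8, 85,13,-3.4,0.6,-18.8, 85,14.37,-3.77,2,-18.8, 85,14.37,-3.77,3.4,-18.8, 85,14.37,-3.77,3.4,-18.8, 85,14.37,-3.77,3.4,-18.8]'| egrep 'pos|rot|force|gap'; python3 - <<'E'
from h import *
goto(.4885,.2215,.017,1.732)
E
```

```text
eef_pos: [0.4865, 0.2225, 0.1143]
tcp_rot: [3.13, -0.03, 1.732]
ft_force: [-0.2, 0.4, 0.7]
finger_gap: 0.0849
to (0.4885, 0.2215, 0.017) shift [-0.17  0.03  3.89] turn 0.0
```

```bash
python3 -m inch '[85,-0.1,0.03,1,0, 85,-0.15,0.03,2,0, 85,-0.17,0.03,3,0, 85,-0.17,0.03,3.85,0, 85,-0.17,0.03,3.87,0, 85,-0.17,0.03,3.87,0]'| egrep 'pos|force|gap'; python3 -m inch '[35,0,0,0,0, 35,0,0,0,0, 35,0,0,0,0, 35,0,0,0,0, 35,0,0,0,0, 35,0,0,0,0, 35,0,0,0,0, 35,0,0,0,0]' 60; python3 - <<'E'
from h import *
s=st();goto(s['eef_pos'][0],s['eef_pos'][1],.11,s['tcp_rot'][2])
E
```

```text
eef_pos: [0.4892, 0.2219, 0.0185]
ft_force: [-1.6, -0.6, 0.2]
finger_gap: 0.0852
clock: 25.35
eef_pos: [0.4886, 0.2219, 0.0192]
tcp_rot: [3.13, -0.03, 1.732]
ft_force: [-6.2, -1.7, 10.1]
finger_gap: 0.0427
t 25.35 pos [0.4886 0.2219 0.0192] rpy [ 3.1296 -0.03    1.7324] F [-6.25 -1.71 10.12] gap 0.0427
to (np.float64(0.4886060973352271), np.float64(0.22187096727402256), 0.11) shift [ 0.11  0.04 -3.63] turn -0.0
```

```bash
python3 -m inch '[35,0.02,0,-0.8,0, 35,0.05,0.02,-2,0, 35,0.11,0.04,-3.63,0, 35,0.11,0.04,-3.63,0]'| egrep 'pos|force|gap'; python3 - <<'E'
from h import *
st(); q=(.5314,-.0865)
goto(*q,.11,1.401);goto(*q,.0668,1.401)
E
```

```text
eef_pos: [0.4906, 0.2231, 0.1141]
ft_force: [-0.4, -0.4, -1.3]
finger_gap: 0.0429
t 25.85 pos [0.4906 0.2231 0.1141] rpy [ 3.1232 -0.0308  1.7327] F [-0.4  -0.36 -1.25] gap 0.0429
to (0.5314, -0.0865, 0.11) shift [-12.49  -0.38  -0.23] turn 19.0
to (0.5314, -0.0865, 0.0668) shift [-12.54  -0.41   1.5 ] turn 19.0
```

```bash
python3 -m inch '[35,-2,0,-0.1,9, 35,-4,-0.1,-0.1,19, 35,-6,-0.15,-0.2,19, 35,-8,-0.2,-0.2,19, 35,-10,-0.25,-0.2,19, 35,-11.5,-0.3,-0.2,19, 35,-12.5,-0.38,0.2,19, 35,-12.54,-0.41,1,19, 35,-12.54,-0.41,1.5,19, 35,-12.54,-0.41,1.5,19, 35,-12.54,-0.41,1.5,19]'| egrep 'pos|rot|force|gap'; python3 - <<'E'
from h import *
goto(.5314,-.0865,.0668,1.401); goto(.5267,-.114,.0668,1.401)
im=cam('scene','s7.png')
for n in ['end_cap','narrow_roll','wide_roll','spindle_tip']:
    for d in mark_of('scene',n): print(n,round(d['score'],2),np.round(world(im,d['point']),4))
cv2.imwrite('pics/crop7.png',cv2.resize(cv2.imread('pics/s7.png')[120:240,220:400],(720,480),interpolation=cv2.INTER_CUBIC))
E
```

```text
eef_pos: [0.5318, -0.0858, 0.0673]
tcp_rot: [3.134, -0.035, 1.402]
ft_force: [-0.0, -0.5, -1.1]
finger_gap: 0.0429
to (0.5314, -0.0865, 0.0668) shift [-0.03 -0.01  0.02] turn 0.1
to (0.5267, -0.114, 0.0668) shift [-1.15 -0.01 -0.02] turn 0.1
end_cap 0.46 [ 0.5334 -0.0879  0.0813]
narrow_roll 0.6 [ 0.5177 -0.1501  0.0845]
wide_roll 0.69 [0.6399 0.1865 0.0272]
wide_roll 0.6 [ 0.5173 -0.1727  0.0829]
wide_roll 0.6 [0.4422 0.0184 0.03  ]
spindle_tip 0.82 [ 0.5231 -0.1241  0.0815]
```

View pics/crop7.png

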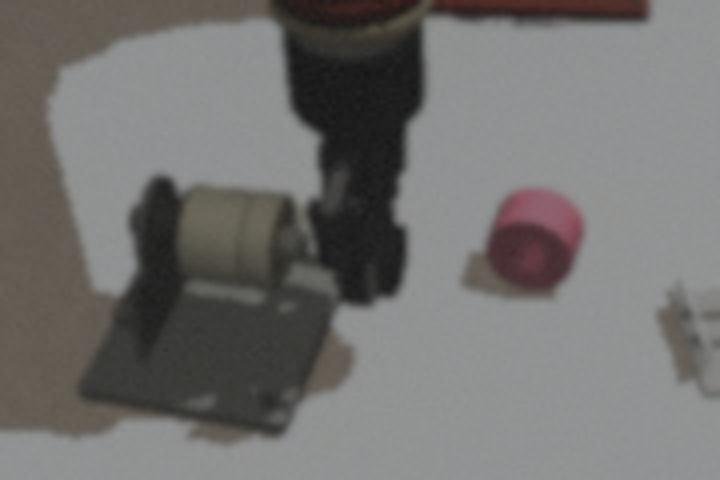

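The cap is gripped in front of the spindle, with the rolls behind it in place and no visible gap. Advancing.

```bash
python3 -m inch '[35,-0.3,-0.01,0.02,0, 35,-0.6,-0.01,0.01,0, 35,-0.75,-0.01,0,0, 35,-0.8,-0.01,0,0]'| egrep 'pos|force'; python3 -m inch '[35,-0.1,0,0,0, 35,-0.15,0,0,0]'| egrep 'pos|force'; python3 -m inch '[35,-0.1,0,0,0, 35,-0.15,0,0,0]'| egrep 'pos|force'
```

```text
eef_pos: [0.5281, -0.1066, 0.0666]
ft_force: [-0.7, 0.3, -0.9]
eef_pos: [0.5274, -0.1104, 0.0664]
ft_force: [-0.2, 0.0, 0.2]
eef_pos: [0.527, -0.1139, 0.0665]
ft_force: [0.8, 1.8, 0.8]
```

```bash
python3 -m inch '[35,-0.1,0,0,0, 35,-0.15,0,0,0]'| egrep 'pos|force'; python3 -m inch '[35,-0.08,0,0,0, 35,-0.12,0,0,0]'| egrep 'pos|force'
```

```text
eef_pos: [0.5268, -0.1173, 0.0667]
ft_force: [0.6, 1.8, 3.8]
eef_pos: [0.5266, -0.1204, 0.0669]
ft_force: [0.9, 2.7, 5.0]
```

```bash
python3 -m inch '[35,-0.05,0.01,-0.03,0, 35,-0.08,0.01,-0.03,0]'| egrep 'pos|force'
```

```text
eef_pos: [0.5264, -0.1221, 0.0674]
ft_force: [1.1, 4.8, 2.6]
```

```bash
python3 -m inch '[35,-0.06,0.01,-0.01,0, 35,-0.1,0.01,-0.01,0]'| egrep 'pos|rot|force'
```

```text
eef_pos: [0.5263, -0.1222, 0.0674]
tcp_rot: [3.133, -0.039, 1.403]
ft_force: [1.6, 12.1, 2.5]
```

```bash
python3 -m inch '[35,-0.08,0,0,0, 35,-0.13,0,0,0]'| egrep 'pos|force'; python3 -m inch '[60,0,0,0,0, 85,0,0,0,0, 85,0,0,0,0, 85,0,0,0,0, 85,0,0,0,0]'| egrep 'pos|force|gap'; python3 -m inch '[85,0,0,-2,0, 85,0,0,-4,0, 85,0,0,-5.5,0, 85,0,0,-5.5,0, 85,2,0,-5.5,0, 85,2,0,-5.5,0]'| egrep 'clock|pos|force|gap'; python3 - <<'E'
from h import *
im=cam('scene','s8.png')
for n in ['end_cap','narrow_roll','wide_roll','eraser','ink_jar','pencil_pot','sharpener']:
    for d in mark_of('scene',n): print(n,round(d['score'],2),np.round(world(im,d['point']),4))
cv2.imwrite('pics/crop8.png',cv2.resize(cv2.imread('pics/s8.png')[120:240,220:400],(720,480),interpolation=cv2.INTER_CUBIC))
E
```

```text
eef_pos: [0.5262, -0.1222, 0.0673]
ft_force: [2.1, 14.7, 3.4]
eef_pos: [0.5261, -0.1224, 0.0673]
ft_force: [-0.7, 0.8, -0.1]
finger_gap: 0.085
clock: 31.1
eef_pos: [0.5324, -0.0744, 0.2063]
ft_force: [-0.7, -0.8, -0.5]
finger_gap: 0.0851
end_cap 0.62 [ 0.5276 -0.1234  0.0855]
narrow_roll 0.77 [ 0.5172 -0.1491  0.083 ]
wide_roll 0.95 [0.6403 0.1853 0.027 ]
wide_roll 0.86 [ 0.5169 -0.1744  0.0871]
wide_roll 0.73 [0.443  0.0159 0.0294]
eraser 0.73 [ 0.7287 -0.0575 -0.0054]
ink_jar 0.82 [ 0.7107  0.0046 -0.0022]
ink_jar 0.5 [ 0.5194 -0.1749  0.0857]
pencil_pot 0.66 [ 0.6194 -0.3683 -0.0012]
pencil_pot 0.59 [ 0.5278 -0.1244  0.0855]
sharpener 0.76 [ 0.7251  0.1231 -0.003 ]
```

View pics/crop8.png

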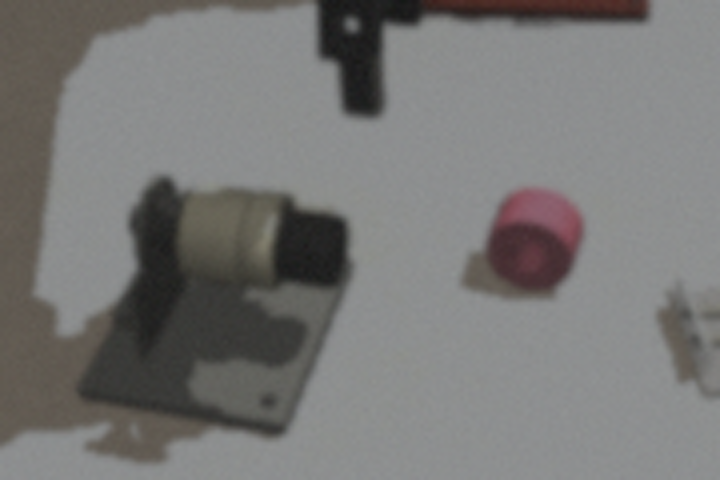

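```bash
python3 - <<'E'
from h import *
im=cam('scene'); W=cloud(im); F=W[~np.isnan(W[...,0])]
d0=np.array([.169,.9856,0]); o=np.array([.5198,-.1542,0]); s=(F-o)@d0; lat=(F-o)@[.9856,-.169,0]
def fit(lo,hi,r):
    P=F[(s>lo)&(s<hi)&(abs(lat)<.035)&(F[:,2]>.045)&(F[:,2]<.13)]; m=P.mean(0)
    def f(p):
        d=np.array([np.sin(p[2])*np.cos(p[3]),np.cos(p[2])*np.cos(p[3]),np.sin(p[3])]); v=P-[p[0],m[1],p[1]]
        return np.linalg.norm(v-np.outer(v@d,d),axis=1)-r
    q=least_squares(f,[.5198+(m[1]+.1542)*.1715,.0825,.17,0],loss='soft_l1',f_scale=.0015)
    J=q.jac; e=np.sqrt(np.diag(np.linalg.inv(J.T@J))*np.mean(q.fun**2))
    print(len(P),'axis x dev',round(q.x[0]-(.5198+(m[1]+.1542)*.1715),4),'z',round(q.x[1],4),'yaw',round(q.x[2],3),'pitch',round(q.x[3],3),'err',np.round(e,4))
c=lambda y:(y+.1542)/.9856
fit(c(-.124)-.014,c(-.124)+.014,.022); fit(c(-.16)-.024,c(-.16)+.018,.03)
E
```

```text
211 axis x dev 0.0013 z 0.0818 yaw 0.184 pitch 0.027 err [0.0002 0.0002 0.0185 0.019 ]
413 axis x dev 0.0008 z 0.0816 yaw 0.103 pitch 0.006 err [0.0001 0.0001 0.0092 0.0094]
```

```bash
python3 -c "
from station import *
print(hand_in())"
```

```text
the job is handed in; nothing more can be done
None
```

I loaded the dispenser in the order asked: wide roll against the brake disc, narrow roll against the wide one, then the end cap. I handed it in at about 31 s of the 72 s; no verdict came back.

- **Pressing home:** the wrist push peaked at about 20 N for the wide roll, 13 N for the narrow roll and 15 N for the cap. With about 9 N of spring drag taken off for the wide roll and about 4 N for each of the others, I put the contact forces at about 11, 9 and 10 N. They were not measured directly.
- **Seating:** the narrow roll and the cap stopped where the known part widths said they should (within about 1 mm). The last picture shows the stack with no visible gaps.
- **Alignment:** the fitted axes of the rolls and the cap are about 1 mm to the side of the spindle axis. In height both match the spindle, allowing for the camera's bias of about 2.5 mm. The cap's tilt is about 0.03 rad, with a similar uncertainty.
- **Bystanders and robot:** the eraser, ink jar, pencil pot and sharpener show no movement beyond the few millimetres of detector noise. The gripper is open and clear of everything.
- **Checks that disagreed:**
  - The network's roll-to-roll distance came out at 25 mm, below the possible 28.5 mm.
  - The fit across the two rolls gave a yaw of 0.10 rad, against 0.17 for the dispenser. I took both as noise, because a wide roll that far out of line would not fit on the spindle.

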